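# Seat the keyed canister lid and swing its latch over it

## Robot

A 6-joint arm with a two-finger parallel gripper is mounted at the origin on the work surface; the furniture and walls round the work are solid. World frame = base frame: x ahead of the robot, y to its left, z up, the work surface at z = 0. Lengths are in m, angles in degrees, forces in N, time in s.
With the tool pointing down it reaches from about 0.4 to 0.825 m from the base axis. Payload 7 kg.
Tool frame: the origin (TCP) lies at the very end of the fingers, on their centre line; the grasp point (between the pads) lies 19 mm behind it (ctrl.pinch_z is the distance from the TCP to the grasp point, in m); z points along the fingers, x is the direction in which the jaws open and shut, and the axes are right-handed (so a half turn about z gives the same grasp; the last joint's range is limited). The gripper opens to 88 mm and grips with 3 to 60 N. Pads are 19 mm wide; open, the fingers measure 130 mm over their backs; the gripper's body (78 mm by 193 mm) begins 47 mm behind the grasp point.
Start: joints at [-60.327, 20.546, 0.682, 0, -70.136, -16.507], TCP at [0.154, -0.657, 0.227] pointing down, gripper open.
Joint ranges: [-176.03, 176.03], [-82.01, 121.73], [-58.28, 71.71], [-173.87, 95.51], [-174.79, -0.11], [-173.66, 173.66]. Speed limits (degrees/s): [136.94, 136.94, 172.46, 180, 180, 180].

## Interface

Orientations are given as [roll, pitch, yaw] about the fixed x, y, z axes, in that order (R = Rz(yaw) Ry(pitch) Rx(roll)).
In Python, from plant import ctrl gives the robot as it stands.
- The arm moves only by the tool carry_out, never from a script. Its argument "increments" is a list of rows, each a list of 7 numbers: the turn, a rotation vector about the world's x, y, z in degrees, then the shift along the world's x, y, z in mm, then the closure, from 0 (fully open) to 1 (shut). In form: [[ax, ay, az, dx, dy, dz, grip], ...]. A call has 1 to 20 rows; each row is the pose to reach, as a shift and turn from the pose commanded when the call began; what a row does not reach only later rows make up. A row lasts 1/8 s, in which the tool goes at most 62.5 mm and 10.7 degrees, less where a joint would pass 70% of its speed; a pose out of reach is approached as far as the arm can. A call with a gripper value outside its range is refused whole. The fingers move at their own pace and stop on an object; the grip force is fixed at half the most. Time passes only in rows, so rows that repeat a pose let the fingers close. It gives the time, the measured TCP pose, the force and the opening at its end, in the units of the state.
- ctrl.get_obs(): the state, without advancing time (a new reading comes with each control period).
- ctrl.snapshot(name): name is "side" or "top" or "wrist"; returns a dict with "pixels" (420x560x3 uint8, blue, green, red), "intrinsics" (3x3 intrinsics, pixels), "rvec" (rotation vector, rad) and "tvec" (3), from world to camera coordinates, as OpenCV has them; the wrist camera has in their place "hand_eye" (4x4, takes a point from camera to tool coordinates, whose origin is the TCP and whose axes are the tool frame's). Camera axes: x right, y down, z forward; pixel columns grow to the right and rows downward; lengths in m; the calibration is good to about 2 mm. A picture is of the moment at which its call begins: read the wrist's pose just before it. There is no depth.
- ctrl.close_job(): hands the job in, once; it reports no verdict.
Trained networks look in a picture, given as the dict that the camera call returned (one of the last four; its "shot" number tells which), for a name from the list of things; names that differ only in an ending like _2 or _b are one class to them, and where a whole thing is asked for, a point or a joint stands for the part that bears it (a point fixed in the world has none). Each returns a list of dicts, best first, with "confidence" (0 to 1); they miss things now and then, are a little off and sometimes report something else, mostly with a low value. They report only what shows in the picture. A call takes as long as a camera call. They do not tell look-alikes from the thing itself.
- ctrl.search_frame(picture, label): "centre" ([x, y, z] in m, in world coordinates, good to about 4 mm: the middle of the surface that is visible of it).
- ctrl.outline_of(picture, label): "pixels" (420x560 bool, what is visible of it).
The state is a dict: "clock": time; "joint_pos": joint angles; "qvel": joint speeds; "tau": joint torques, N m; "tool_pos": TCP position; "orientation": TCP orientation; "force": force on the tool from outside, world axes, zero at the start; "moment": the same for the moment, N m; "opening": finger opening in m.
Only numpy, scipy, OpenCV 4.12 (cv2) and the standard library are available. Lean on these libraries where they do the work, as an engineer would, in place of code of your own. Each camera call takes 0.05 s, during which the arm holds its last target. There are 200 camera calls.

## Task

The lid of the blue storage canister is on but its hidden lugs have not found their slots, so it stands proud. Turn it round by its bar handle, by feel, until it drops in flush with the rim, then swing the steel latch over the edge of the lid, all the way to its stop. Leave the egg cups and the white ramekin dish standing where they are.

Things in the scene. Friction and masses are not known exactly. Their poses are not given: they have to be found in the camera images.
- canister: Round blue canister, 114 mm across, rim 132 mm above the bench, fixed on a wooden board 200 x 150 x 12 mm; it does not move. Origin on the bench under the canister's axis, z up. The latch post (16 mm thick) stands on the board 95 mm from the axis along +x of this body.
- rim (a point): Centre of the canister's mouth, level with the top of its rim (132 mm above the bench). Inside the rim (inner diameter 104 mm), 8 mm below its top, is a ledge with three keyways 120 degrees apart. The ledge is a separate insert: its angle cannot be seen and has nothing to do with the canister's yaw.
- lid: Loose round wooden lid, about 0.35 kg, plate 100 mm across, 8 mm thick. Origin: centre of the plate's underside, z up. Below it a smooth plastic centring skirt (77 mm across) and three lugs 120 degrees apart (one under +x), 8 mm deep. At the start the lugs stand on the ledge and the plate's underside is level with the rim: 8 mm too high. Turned either way by at most 100 degrees it drops 8 mm, flush.
- lid_handle (a point): Middle of the lid's dark bar handle: along the lid's x axis, 76 mm long, 12 mm thick, 22 mm high, standing on the plate across its centre (this point is 19 mm above the lid's origin). Turning takes 1 to 3 N near its ends. Over the keyways (about 3 mm play each side) the lid drops by its own weight, though a push may hold it part way until eased; seated, it hardly turns.
- pivot (a point): Axis of the latch on its post, level with the canister's rim.
- latch_knob (a point): Middle of the upright red knob on the latch arm: 14 mm thick, 32 mm high, from 7.5 to 39.5 mm above the level of the rim, 38 mm from the pivot axis. The steel arm (14 mm wide, 5 mm thick, 2.5 to 7.5 mm above the rim, its tip 54 mm from the pivot) passes over a flush lid, but is blocked by the edge of a proud one.
- latch (a joint): Swing of the latch, rad. 0: fully open, arm at 80 degrees from +x of the canister's body, counter-clockwise seen from above. It grows counter-clockwise to the stop at 1.745, where the arm points at the canister's axis and its tip lies over the lid's edge. It stays where it is left; moving the knob takes about 1 to 2 N.
- egg_cup_1: Cream egg cup, 49 mm across, 62 mm high; origin under its foot. Leave alone.
- egg_cup_2: Cream egg cup, 49 mm across, 62 mm high; origin under its foot. Leave alone.
- ramekin_dish: White round dish, 148 mm across, 48 mm high; origin under its base. Leave alone.
Things that resemble listed ones, but are neither listed nor needed, are in the scene too. What is shaped like the lid but purple or red is not meant.

How it is judged:
By the outcome, as a careful person would: the job done as asked, in the order asked, and still so for the second after the job is handed in, with the robot touching nothing.
It also fails if it takes over 58 s, if anything falls off the work surface, if the arm or the gripper's body presses on something with over 40 N, if the wrist force passes 120 N, or if a joint passes its speed limit or range.

## Working session

There is one attempt and no reset: what is moved stays moved. The work goes in short steps, Python scripts to look and compute and a tool call to move; the robot and the scene stay as the last step left them, time stands still between calls to the robot, and variables do not carry over. Pictures are saved under pics/ and viewed, about 8 in all and at most 12, crops included, and the job is handed in when it is done.

Besides the shell and the picture viewer there is one more tool, called after "Emit:" in YAML: its name, and indented under it one key for each argument. carry_out: Moves the arm, as the interface text tells. Its arguments: {"type":"object","properties":{"increments":{"type":"array"}},"required":["increments"]}

```bash
mkdir -p pics; ls
cat > h.py <<'E'
import numpy as np, cv2
from plant import ctrl
def cam(p):
    R,_=cv2.Rodrigues(np.array(p["rvec"],float)); return R,np.array(p["tvec"],float).ravel(),np.array(p["intrinsics"],float)
def ray(p,u,v,z):
    R,t,K=cam(p); d=R.T@np.linalg.inv(K)@np.array([u,v,1.]); c=-R.T@t
    return c+d*(z-c[2])/d[2]
def proj(p,X):
    R,t,K=cam(p); q=K@(R@np.array(X)+t); return q[:2]/q[2]
E
python3 - <<'E'
from h import *
o=ctrl.get_obs(); print({k:np.round(v,3) for k,v in o.items()})
for n in ("top","side"):
    p=ctrl.snapshot(n); cv2.imwrite(f"pics/{n}0.png",p["pixels"])
    for l in ("canister","lid","lid_handle","latch_knob","latch","pivot","egg_cup_1","ramekin_dish"):
        try:
            r=ctrl.search_frame(p,l); print(n,l,[(np.round(a["centre"],3).tolist(),round(a["confidence"],2),proj(p,a["centre"]).round().tolist()) for a in r])
        except Exception as e: print(n,l,e)
E
```

```text
pics
{'clock': np.float64(0.0), 'joint_pos': array([-6.0327e+01,  2.0592e+01,  6.3500e-01, -1.9000e-02, -7.0136e+01,
       -1.6505e+01]), 'qvel': array([ 0.042, -0.01 , -0.037, -0.072, -0.045,  0.146]), 'tau': array([ 1.0000e-03, -5.8273e+01,  2.9305e+01,  6.9970e+00,  7.0000e-03,
       -0.0000e+00]), 'tool_pos': array([ 0.154, -0.657,  0.226]), 'orientation': array([-1.79991e+02, -9.50000e-02,  1.03161e+02]), 'force': array([-0.731,  0.221,  0.58 ]), 'moment': array([0.029, 0.027, 0.053]), 'opening': np.float64(0.088)}
top canister [([0.534, -0.004, 0.014], 0.61, [281.0, 201.0])]
top lid [([0.563, 0.169, 0.041], 0.93, [221.0, 189.0]), ([0.345, -0.088, 0.046], 0.85, [309.0, 268.0]), ([0.342, 0.06, 0.04], 0.84, [257.0, 267.0]), ([0.523, -0.064, 0.141], 0.62, [304.0, 202.0])]
top lid_handle [([0.562, 0.169, 0.041], 0.93, [221.0, 189.0]), ([0.345, 0.062, 0.045], 0.86, [256.0, 266.0]), ([0.527, -0.058, 0.139], 0.75, [302.0, 201.0]), ([0.346, -0.092, 0.042], 0.74, [311.0, 267.0])]
top latch_knob [([0.538, 0.036, 0.144], 0.47, [267.0, 196.0])]
top latch [([0.52, -0.061, 0.141], 0.66, [30
[... 419 characters left out ...]
46, 0.192, 0.042], 0.75, [247.0, 263.0]), ([0.343, -0.066, 0.042], 0.73, [343.0, 234.0]), ([0.341, 0.08, 0.046], 0.58, [330.0, 256.0])]
side lid_handle [([0.342, -0.067, 0.041], 0.74, [343.0, 234.0]), ([0.518, -0.052, 0.143], 0.7, [289.0, 198.0]), ([0.556, 0.184, 0.041], 0.7, [244.0, 261.0]), ([0.333, 0.08, 0.043], 0.64, [333.0, 257.0]), ([0.691, 0.362, 0.02], 0.31, [166.0, 292.0])]
side latch_knob []
side latch [([0.512, -0.005, 0.042], 0.23, [285.0, 233.0])]
side pivot [([0.512, -0.005, 0.039], 0.87, [285.0, 234.0])]
side egg_cup_1 [([0.438, 0.32, 0.048], 0.83, [262.0, 297.0]), ([0.568, -0.317, 0.057], 0.57, [303.0, 191.0])]
side ramekin_dish [([0.692, 0.363, 0.021], 0.63, [165.0, 292.0])]
```

```bash
cd pics; python3 -c "
import cv2,numpy as np
a=cv2.imread('top0.png');b=cv2.imread('side0.png');cv2.imwrite('ab.png',cv2.resize(np.vstack([a,b]),None,fx=.71,fy=.71))"
```

```text
(no output)
```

View pics/top0.png

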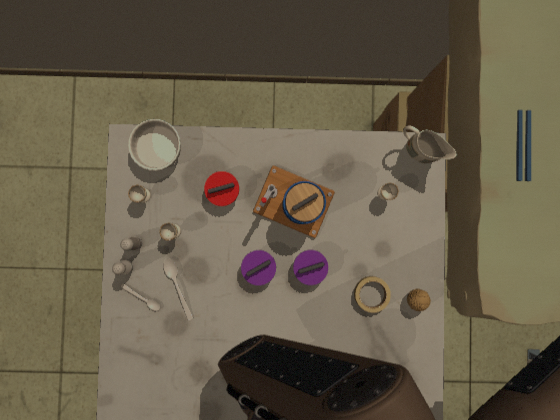

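View pics/side0.png

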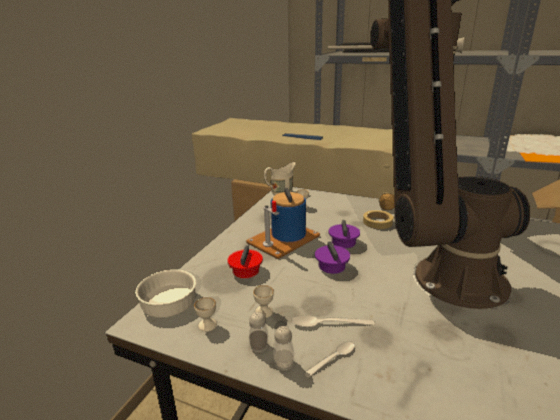

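The lid of the blue canister is at about (304,202) in the top view, with its handle running at about -56°. The red latch knob is near (266,196), on the left. The purple and red lids stand apart. Next I move above the canister for a close look.

Emit:
carry_out:
  increments:
    - [0, 0, 10, 30, 50, 60, 0]
    - [0, 0, 20, 60, 100, 100, 0]
    - [0, 0, 30, 90, 150, 133, 0]
    - [0, 0, 40, 120, 200, 133, 0]
    - [0, 0, 50, 150, 250, 133, 0]
    - [0, 0, 60, 185, 300, 133, 0]
    - [0, 0, 70, 215, 350, 133, 0]
    - [0, 0, 80, 250, 400, 133, 0]
    - [0, 0, 90, 280, 450, 133, 0]
    - [0, 0, 100, 310, 500, 133, 0]
    - [0, 0, 108, 340, 550, 133, 0]
    - [0, 0, 111, 371, 597, 133, 0]
    - [0, 0, 111, 371, 597, 133, 0]
    - [0, 0, 111, 371, 597, 133, 0]

```text
clock: 2.65
tool_pos: [0.5246, -0.0601, 0.3594]
orientation: [180.0, -0.0, -145.8]
force: [-0.5, -0.1, 0.7]
opening: 0.0879
```

```bash
cat >> h.py <<'E'
from scipy.spatial.transform import Rotation as Ro
def wrist():
    o=ctrl.get_obs(); p=ctrl.snapshot("wrist")
    T=np.eye(4); T[:3,:3]=Ro.from_euler("xyz",o["orientation"],degrees=True).as_matrix(); T[:3,3]=o["tool_pos"]
    W=np.linalg.inv(T@np.array(p["hand_eye"]))
    q=dict(p); q["rvec"]=cv2.Rodrigues(W[:3,:3])[0]; q["tvec"]=W[:3,3]
    return p,q,o
def look(labels,name):
    p,q,o=wrist(); cv2.imwrite(f"pics/{name}.png",p["pixels"])
    print({k:np.round(o[k],3).tolist() for k in("clock","tool_pos","orientation","force","moment","opening","joint_pos")})
    for l in labels:
        for a in ctrl.search_frame(p,l): print(l,np.round(a["centre"],4).tolist(),round(a["confidence"],2),proj(q,a["centre"]).round().tolist())
    return p,q,o
E
python3 - <<'E'
from h import *
p,q,o=look(("lid","lid_handle","latch_knob","canister"),"w1")
for l in ("lid_handle",):
    for a in ctrl.outline_of(p,l):
        m=a["pixels"]; print(l,a["confidence"],m.sum(),cv2.minAreaRect(np.argwhere(m)[:,::-1].astype(np.float32)))
np.savez("w1.npz",**{k:q[k] for k in("rvec","tvec","intrinsics")})
E
```

```text
{'clock': 2.65, 'tool_pos': [0.525, -0.06, 0.359], 'orientation': [179.997, -0.028, -145.801], 'force': [-0.473, -0.144, 0.7], 'moment': [-0.022, 0.172, 0.065], 'opening': 0.088, 'joint_pos': [14.767, 3.115, -4.576, 0.007, -82.337, 19.432]}
lid [0.348, 0.0614, 0.0433] 0.96 [329.0, 293.0]
lid [0.3533, -0.0901, 0.0413] 0.83 [388.0, 212.0]
lid [0.5251, -0.0675, 0.1372] 0.71 [281.0, 170.0]
lid [0.5377, 0.1377, 0.0376] 0.56 [197.0, 265.0]
lid_handle [0.5239, -0.0651, 0.1412] 0.95 [281.0, 173.0]
lid_handle [0.354, -0.0917, 0.0437] 0.66 [389.0, 211.0]
lid_handle [0.5438, 0.1252, 0.0383] 0.62 [197.0, 257.0]
lid_handle [0.3466, 0.059, 0.0411] 0.56 [330.0, 292.0]
latch_knob [0.5355, 0.0425, 0.1359] 0.63 [221.0, 242.0]
lid_handle 0.96 3498 ((392.5, 211.5), (61.0, 69.0), 90.0)
lid_handle 0.95 1168 ((334.4552001953125, 291.0379333496094), (53.896522521972656, 62.118019104003906), 4.763641834259033)
lid_handle 0.74 292 ((197.0, 260.5), (25.0, 14.0), 90.0)
lid_handle 0.72 6182 ((279.3000183105469, 173.9000244140625), (88.10107421875, 88.10107421875), 26.56505012512207)
```

View pics/w1.png

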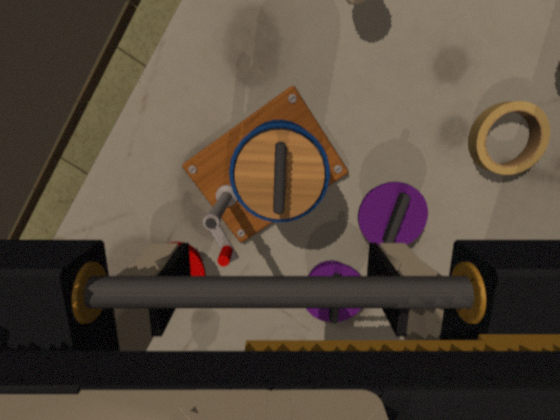

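The handle is nearly vertical in the picture, from (281,143) to (280,213), so the jaws already lie across it. The knob is at (225,256). The latch is not clear at this size, so I zoom in and fit its geometry.

Run:
```python
from h import *
q=dict(np.load("w1.npz")); im=cv2.imread("pics/w1.png")
a=ray(q,281,144,.162);b=ray(q,280,213,.162); print("handle",a.round(4),b.round(4),((a+b)/2).round(4),np.degrees(np.arctan2(*(a-b)[1::-1])), np.linalg.norm(a-b))
print("nadir",(-cam(q)[0].T@cam(q)[1]).round(3))
for n,u,v in(("bolt",293,98),("bolt",340,169),("bolt",241,233),("bolt",193,169)): print(n,ray(q,u,v,.012).round(4))
c=ray(q,279,171,.140);print("lid c",c.round(4))
cv2.imwrite("pics/w1c.png",cv2.resize(im[80:280,170:360],None,fx=4,fy=3,interpolation=cv2.INTER_CUBIC)[:600,:760])
```

```text
handle [ 0.5426 -0.093   0.162 ] [ 0.5025 -0.0322  0.162 ] [ 0.5226 -0.0626  0.162 ] -56.560836444389416 0.0729316055388865
nadir [ 0.566 -0.121  0.517]
bolt [ 0.5548 -0.1428  0.012 ]
bolt [ 0.4409 -0.0998  0.012 ]
bolt [0.5075 0.0658 0.012 ]
bolt [0.6192 0.0212 0.012 ]
lid c [ 0.5265 -0.0658  0.14  ]
```

View pics/w1c.png

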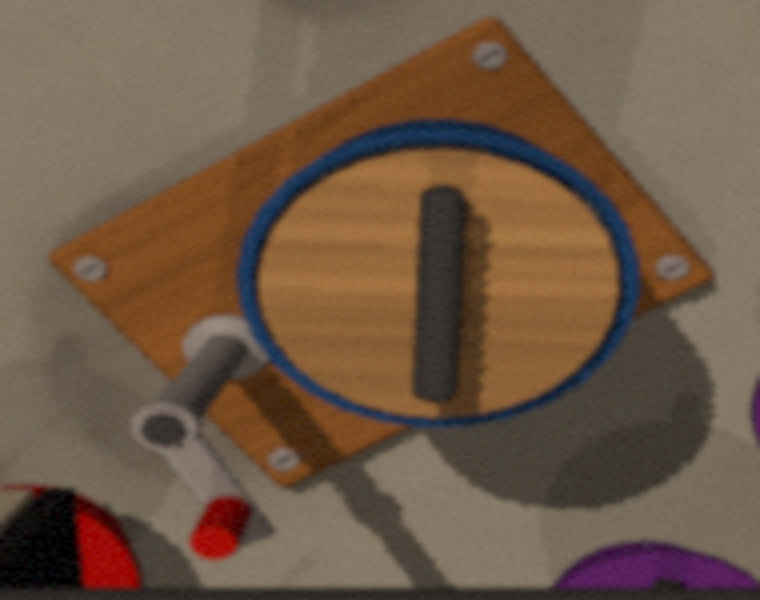

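Run:
```python
from h import *
from scipy.optimize import least_squares
q=dict(np.load("w1.npz")); im=cv2.imread("pics/w1.png").astype(int)
m=((im[...,0]>im[...,2]+25)&(im[...,0]>im[...,1]+15)).astype(np.uint8); m[:110]=0;m[225:]=0;m[:,:222]=0;m[:,340:]=0
n,l,s,_=cv2.connectedComponentsWithStats(m); k=1+s[1:,4].argmax(); pts=cv2.convexHull(np.argwhere(l==k)[:,::-1].astype(np.int32))[:,0]
P=np.array([ray(q,u,v,.132)[:2] for u,v in pts])
r=least_squares(lambda t:np.hypot(*(P-t[:2]).T)-t[2],[.525,-.06,.057],loss="soft_l1",f_scale=.001).x; print("rim",s[k],r.round(4))
print("pivot",ray(q,211.7,222.7,.1395).round(4),"knob top",ray(q,170+213/4,80+540/3,.1715).round(4))
c=r[:2];pv=c+.095*np.array([np.cos(np.radians(68.4)),np.sin(np.radians(68.4))]);print("pred pivot",pv.round(4),"knob",(pv+.038*np.array([np.cos(np.radians(148.4)),np.sin(np.radians(148.4))])).round(4))
p=ctrl.snapshot("side")
```

```text
rim [ 230  121  100  101 1032] [ 0.5237 -0.0622  0.0559]
pivot [0.5566 0.0269 0.1395] knob top [0.525  0.0437 0.1715]
pred pivot [0.5587 0.0261] knob [0.5263 0.0461]
```

Emit:
carry_out:
  increments:
    - [0, 0, -0.5, -1, -2.5, -50, 0]
    - [0, 0, -0.5, -1, -2.5, -100, 0.3]
    - [0, 0, -0.5, -1, -2.5, -150, 0.5]
    - [0, 0, -0.5, -1, -2.5, -190, 0.5]
    - [0, 0, -0.5, -1, -2.5, -210, 0.5]
    - [0, 0, -0.5, -1, -2.5, -216.5, 0.5]
    - [0, 0, -0.5, -1, -2.5, -216.5, 0.5]

```text
clock: 3.88
tool_pos: [0.524, -0.063, 0.1434]
orientation: [-180.0, 0.0, -146.3]
force: [0.7, 1.2, 0.4]
opening: 0.0443
```

Emit:
carry_out:
  increments:
    - [0, 0, 0, 0, 0, 0, 1]
    - [0, 0, 0, 0, 0, 0, 1]
    - [0, 0, 0, 0, 0, 0, 1]
    - [0, 0, 0, 0, 0, 0, 1]
    - [0, 0, 0, 0, 0, 0, 1]

```text
clock: 4.5
tool_pos: [0.524, -0.0627, 0.1434]
orientation: [-180.0, 0.0, -146.3]
force: [0.2, 0.5, 3.8]
opening: 0.0118
```

Emit:
carry_out:
  increments:
    - [0, 0, 0, 0, 0, -1, 1]
    - [0, 0, 0, 0, 0, -1, 1]

```text
clock: 4.75
tool_pos: [0.5244, -0.0628, 0.1434]
orientation: [-179.9, 0.1, -146.3]
force: [-2.0, 0.3, 9.2]
opening: 0.0119
```

Emit:
carry_out:
  increments:
    - [0, 0, 2.5, 0, 0, 0, 1]
    - [0, 0, 5, 0, 0, 0, 1]
    - [0, 0, 7.5, 0, 0, 0, 1]
    - [0, 0, 10, 0, 0, 0, 1]
    - [0, 0, 12.5, 0, 0, 0, 1]
    - [0, 0, 15, 0, 0, 0, 1]
    - [0, 0, 17.5, 0, 0, 0, 1]
    - [0, 0, 20, 0, 0, 0, 1]

```text
clock: 5.75
tool_pos: [0.525, -0.0628, 0.1434]
orientation: [-179.9, 0.1, -126.2]
force: [0.6, -0.1, 7.9]
opening: 0.0117
```

Run:
```python
from h import *
o=ctrl.get_obs();print({k:np.round(o[k],3).tolist() for k in("tool_pos","orientation","force","moment","joint_pos")})
```

```text
{'tool_pos': [0.525, -0.063, 0.143], 'orientation': [-179.864, 0.086, -126.226], 'force': [0.605, -0.08, 7.85], 'moment': [0.002, 0.299, -0.129], 'joint_pos': [14.49, 10.869, -24.5, 0.063, -54.478, 39.248]}
```

Turning freely, still proud. I continue.

Emit:
carry_out:
  increments:
    - [0, 0, 2.5, 0, 0, 0, 1]
    - [0, 0, 5, 0, 0, 0, 1]
    - [0, 0, 7.5, 0, 0, 0, 1]
    - [0, 0, 10, 0, 0, 0, 1]
    - [0, 0, 12.5, 0, 0, 0, 1]
    - [0, 0, 15, 0, 0, 0, 1]
    - [0, 0, 17.5, 0, 0, 0, 1]
    - [0, 0, 20, 0, 0, 0, 1]

```text
clock: 6.75
tool_pos: [0.525, -0.0627, 0.1434]
orientation: [-179.8, 0.0, -106.2]
force: [-0.3, 0.5, 8.4]
opening: 0.012
```

Emit:
carry_out:
  increments:
    - [0, 0, 2.5, 0, 0, 0, 1]
    - [0, 0, 5, 0, 0, 0, 1]
    - [0, 0, 7.5, 0, 0, 0, 1]
    - [0, 0, 10, 0, 0, 0, 1]
    - [0, 0, 12.5, 0, 0, 0, 1]
    - [0, 0, 15, 0, 0, 0, 1]
    - [0, 0, 17.5, 0, 0, 0, 1]
    - [0, 0, 20, 0, 0, 0, 1]

```text
clock: 7.75
tool_pos: [0.5252, -0.0623, 0.1434]
orientation: [-179.8, 0.0, -86.2]
force: [0.1, 2.6, 8.1]
opening: 0.0118
```

Run:
```python
from h import *
o=ctrl.get_obs();print({k:np.round(o[k],3).tolist() for k in("tool_pos","orientation","force","moment","joint_pos")})
```

```text
{'tool_pos': [0.525, -0.062, 0.143], 'orientation': [-179.815, 0.011, -86.222], 'force': [0.062, 2.573, 8.148], 'moment': [0.857, 0.225, -0.118], 'joint_pos': [14.514, 10.871, -24.486, 0.028, -54.46, 79.248]}
```

Emit:
carry_out:
  increments:
    - [0, 0, 2.5, 0, 0, 0, 1]
    - [0, 0, 5, 0, 0, 0, 1]
    - [0, 0, 7.5, 0, 0, 0, 1]
    - [0, 0, 10, 0, 0, 0, 1]
    - [0, 0, 12.5, 0, 0, 0, 1]
    - [0, 0, 15, 0, 0, 0, 1]
    - [0, 0, 17.5, 0, 0, 0, 1]
    - [0, 0, 20, 0, 0, 0, 1]

```text
clock: 8.75
tool_pos: [0.5253, -0.062, 0.1433]
orientation: [-179.8, -0.0, -66.2]
force: [0.4, 3.8, 5.5]
opening: 0.0117
```

Run:
```python
from h import *
o=ctrl.get_obs();print({k:np.round(o[k],3).tolist() for k in("tool_pos","orientation","force","moment","joint_pos")})
```

```text
{'tool_pos': [0.525, -0.062, 0.143], 'orientation': [-179.8, -0.028, -66.228], 'force': [0.442, 3.843, 5.493], 'moment': [1.409, 0.07, -0.155], 'joint_pos': [14.527, 10.878, -24.481, -0.005, -54.44, 99.248]}
```

Emit:
carry_out:
  increments:
    - [0, 0, 2, 0, 0, 0, 1]
    - [0, 0, 4, 0, 0, 0, 1]
    - [0, 0, 6, 0, 0, 0, 1]
    - [0, 0, 8, 0, 0, 0, 1]
    - [0, 0, 10, 0, 0, 0, 1]
    - [0, 0, 12, 0, 0, 0, 1]

```text
clock: 9.5
tool_pos: [0.5241, -0.0616, 0.1413]
orientation: [-179.9, 0.1, -54.3]
force: [3.0, 6.4, -2.3]
opening: 0.0117
```

Run:
```python
from h import *
o=ctrl.get_obs();print({k:np.round(o[k],3).tolist() for k in("tool_pos","orientation","force","moment","joint_pos")})
p=ctrl.snapshot("side");cv2.imwrite("pics/s1.png",cv2.resize(p["pixels"][150:270,220:360],None,fx=5,fy=5,interpolation=2))
```

```text
{'tool_pos': [0.524, -0.062, 0.141], 'orientation': [-179.914, 0.065, -54.254], 'force': [2.959, 6.365, -2.292], 'moment': [2.739, -0.9, -0.153], 'joint_pos': [14.543, 10.983, -24.589, -0.113, -54.371, 111.269]}
```

View pics/s1.png

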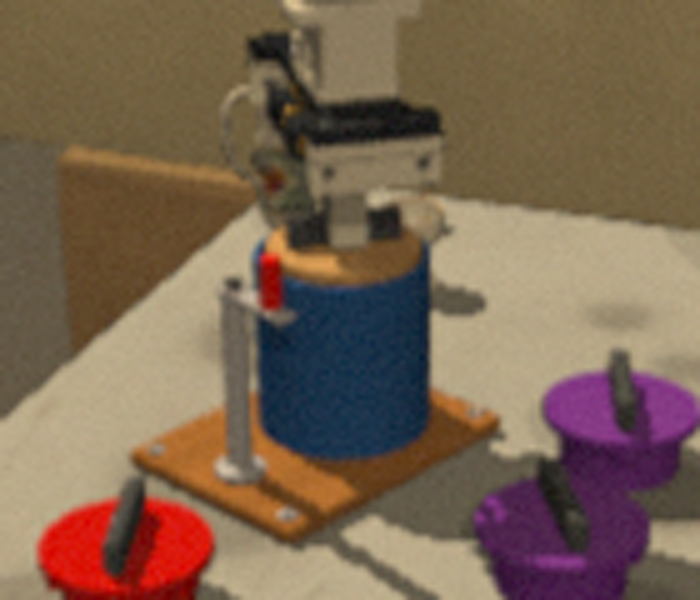

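In the side view the lid is still gripped, and the tool has dropped 2 mm with Fz now negative, so the lugs have found the keyways. I open the grip slightly so the lid can fall.

Emit:
carry_out:
  increments:
    - [0, 0, 0, 0, 0, 0, 0.8]
    - [0, 0, 0, 0, 0, 0, 0.7]
    - [0, 0, 0, 0, 0, 0, 0.6]
    - [0, 0, 0, 0, 0, 0, 0.6]

```text
clock: 10.05
tool_pos: [0.5236, -0.063, 0.142]
orientation: [180.0, 0.0, -54.3]
force: [0.0, 1.0, -0.8]
opening: 0.0341
```

Run:
```python
from h import *
o=ctrl.get_obs();print({k:np.round(o[k],3).tolist() for k in("clock","tool_pos","orientation","force","moment","opening")})
p=ctrl.snapshot("side");cv2.imwrite("pics/s2.png",cv2.resize(p["pixels"][150:270,220:360],None,fx=5,fy=5,interpolation=2))
```

```text
{'clock': 10.05, 'tool_pos': [0.524, -0.063, 0.142], 'orientation': [179.981, 0.001, -54.344], 'force': [0.038, 1.021, -0.751], 'moment': [-0.201, 0.133, 0.021], 'opening': 0.034}
```

View pics/s2.png

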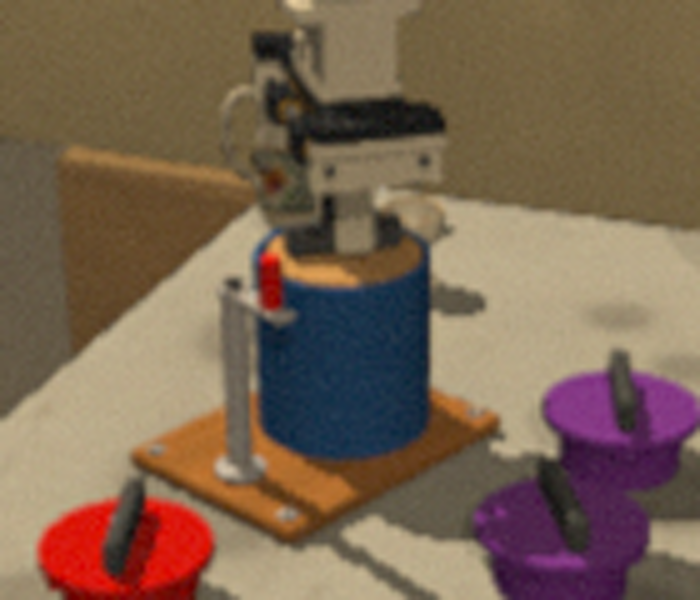

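The lid looks sunk inside the rim, so I check by feel: the fingertips should meet nothing until about z = 0.132.

Emit:
carry_out:
  increments:
    - [0, 0, 0, 0, 0, -3, 0.6]
    - [0, 0, 0, 0, 0, -6, 0.6]
    - [0, 0, 0, 0, 0, -8, 0.6]
    - [0, 0, 0, 0, 0, -8, 0.6]

```text
clock: 10.6
tool_pos: [0.5236, -0.0628, 0.1338]
orientation: [180.0, 0.0, -54.3]
force: [0.8, -0.4, -1.0]
opening: 0.035
```

Emit:
carry_out:
  increments:
    - [0, 0, 0, 0, 0, -1.5, 0.6]
    - [0, 0, 0, 0, 0, -3, 0.6]
    - [0, 0, 0, 0, 0, -3, 0.6]

```text
clock: 10.98
tool_pos: [0.5239, -0.0627, 0.1323]
orientation: [-180.0, -0.0, -54.3]
force: [-5.0, 1.5, 11.4]
opening: 0.0349
```

The fingers meet the plate at 0.132, so the lid is flush. Next I lift, go to the knob and straddle it with the jaws across the latch arm.

Emit:
carry_out:
  increments:
    - [0, 0, 0, 0, 0, 30, 0.6]
    - [0, 0, 0, 0, 0, 65, 0.55]
    - [0, 0, -10, 0, 20, 65, 0.55]
    - [0, 0, -20, 0, 45, 65, 0.55]
    - [0, 0, -30, 1, 70, 65, 0.55]
    - [0, 0, -40, 1, 90, 65, 0.55]
    - [0, 0, -50, 2, 108, 65, 0.55]
    - [0, 0, -60, 2, 108, 65, 0.55]
    - [0, 0, -67, 2, 108, 65, 0.55]
    - [0, 0, -67, 2, 108, 65, 0.55]

```text
clock: 12.22
tool_pos: [0.5257, 0.0453, 0.196]
orientation: [180.0, 0.0, -121.3]
force: [0.1, 0.8, -0.3]
opening: 0.0394
```

Run:
```python
from h import *
p,q,o=look(("latch_knob","lid_handle"),"w2")
t=ctrl.snapshot("top")
for l in("latch_knob","lid_handle"):print([(np.round(a["centre"],3),a["confidence"]) for a in ctrl.search_frame(t,l)])
```

```text
{'clock': 12.225, 'tool_pos': [0.526, 0.045, 0.196], 'orientation': [180.0, 0.003, -121.276], 'force': [0.104, 0.767, -0.286], 'moment': [-0.036, 0.178, 0.005], 'opening': 0.039, 'joint_pos': [26.243, 8.0, -20.395, -0.002, -61.603, 32.482]}
latch_knob [0.5434, 0.0368, 0.139] 0.62 [274.0, 194.0]
latch_knob [0.5617, -0.0063, 0.0133] 0.29 [304.0, 124.0]
lid_handle [0.3717, -0.1109, 0.0445] 0.91 [502.0, 242.0]
lid_handle [0.5261, -0.0617, 0.1318] 0.9 [423.0, 135.0]
lid_handle [0.579, 0.1506, 0.0392] 0.75 [152.0, 198.0]
lid_handle [0.3768, 0.0842, 0.0374] 0.65 [320.0, 326.0]
[(array([ 0.507, -0.084,  0.01 ]), 0.46)]
[(array([ 0.538, -0.073,  0.132]), 0.91), (array([0.346, 0.059, 0.045]), 0.88), (array([ 0.344, -0.088,  0.044]), 0.8)]
```

View pics/w2.png

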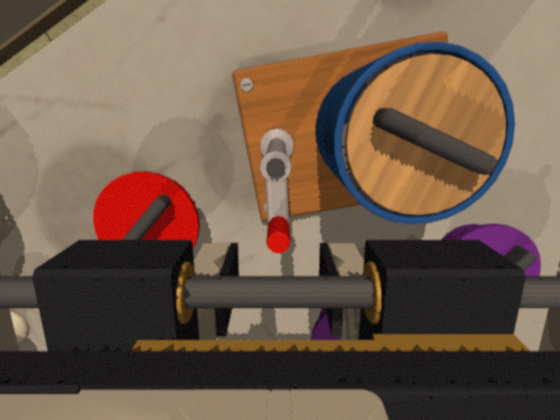

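Knob top is at (278,240), centred between the jaws. The blue rim stands up all round the lid, so the lid is in flush. I check the knob's position along the arm.

Run:
```python
from h import *
p,q,o=wrist()
print(ray(q,279,240,.1715).round(4),"pivot top",ray(q,276,165,.1395).round(4),o["tool_pos"].round(4))
```

```text
[0.5263 0.0436 0.1715] pivot top [0.559  0.0258 0.1395] [0.5257 0.0452 0.1961]
```

Emit:
carry_out:
  increments:
    - [0, 0, 0, 0.5, -1.5, -20, 0.55]
    - [0, 0, 0, 0.5, -1.5, -35, 0.55]
    - [0, 0, 0, 0.5, -1.5, -39, 0.55]
    - [0, 0, 0, 0.5, -1.5, -39, 1]
    - [0, 0, 0, 0.5, -1.5, -39, 1]
    - [0, 0, 0, 0.5, -1.5, -39, 1]
    - [0, 0, 0, 0.5, -1.5, -39, 1]

```text
clock: 13.45
tool_pos: [0.5266, 0.044, 0.1575]
orientation: [-180.0, 0.1, -121.3]
force: [0.4, 1.2, 2.1]
opening: 0.0128
```

Run:
```python
from h import *
pv=np.array([.559,.026]); o=ctrl.get_obs(); s=np.array([.5262,.0437]); d=s-pv; print(o["tool_pos"],o["force"],o["opening"])
for a in range(10,111,10): print(a,((Ro.from_euler("z",a,degrees=True).apply([*d,0])[:2]-d)*1000).round(1))
```

```text
[0.52655651 0.04401122 0.15754996] [0.36423438 1.17178838 2.0864548 ] 0.012843453184809506
10 [-2.6 -6. ]
20 [ -4.1 -12.3]
30 [ -4.5 -18.8]
40 [ -3.7 -25.2]
50 [ -1.8 -31.4]
60 [  1.1 -37.3]
70 [  4.9 -42.5]
80 [  9.7 -46.9]
90 [ 15.1 -50.5]
100 [ 21.1 -53.1]
110 [ 27.4 -54.6]
```

Emit:
carry_out:
  increments:
    - [0, 0, 5, -1.4, -3, 0, 1]
    - [0, 0, 10, -2.6, -6, 0, 1]
    - [0, 0, 15, -3.4, -9.1, 0, 1]
    - [0, 0, 20, -4.1, -12.3, 0, 1]
    - [0, 0, 25, -4.4, -15.5, 0, 1]
    - [0, 0, 30, -4.5, -18.8, 0, 1]
    - [0, 0, 35, -4.2, -22, 0, 1]
    - [0, 0, 40, -3.7, -25.2, 0, 1]
    - [0, 0, 45, -2.9, -28.3, 0, 1]
    - [0, 0, 50, -1.8, -31.4, 0, 1]

```text
clock: 14.7
tool_pos: [0.5256, 0.0132, 0.1576]
orientation: [-179.8, 0.0, -71.1]
force: [1.5, 3.6, -0.9]
opening: 0.0127
```

Emit:
carry_out:
  increments:
    - [0, 0, 5, 1.3, -3, 0, 1]
    - [0, 0, 10, 2.9, -5.9, 0, 1]
    - [0, 0, 15, 4.7, -8.6, 0, 1]
    - [0, 0, 20, 6.7, -11.1, 0, 1]
    - [0, 0, 25, 9, -13.4, 0, 1]
    - [0, 0, 30, 11.5, -15.5, 0, 1]
    - [0, 0, 35, 14.1, -17.4, 0, 1]
    - [0, 0, 40, 16.9, -19.1, 0, 1]
    - [0, 0, 43, 18.6, -20, 0, 1]
    - [0, 0, 46, 20.3, -20.7, 0, 1]
    - [0, 0, 46, 20.3, -20.7, 0, 1]

```text
clock: 16.08
tool_pos: [0.5457, -0.0062, 0.1575]
orientation: [-179.8, -0.0, -25.3]
force: [-0.5, 9.0, 1.3]
opening: 0.0131
```

Emit:
carry_out:
  increments:
    - [0, 0, 2, 1.5, 0.5, 0, 1]
    - [0, 0, 4, 3, 0, 0, 1]
    - [0, 0, 4, 3, 0, 0, 1]

```text
clock: 16.45
tool_pos: [0.5459, -0.0064, 0.1573]
orientation: [-179.9, 0.2, -21.3]
force: [-11.0, 13.7, 10.7]
opening: 0.0128
```

It is hard against the stop (Fx -11 N, no further motion). I release and retreat.

Emit:
carry_out:
  increments:
    - [0, 0, 0, 0, 0, 0, 0.7]
    - [0, 0, 0, 0, 0, 0, 0.6]
    - [0, 0, 0, 0, 0, 0, 0.55]
    - [0, 0, 0, -1, 1, 0, 0.55]
    - [0, 0, 0, -1, 1, 20, 0.55]
    - [0, 0, 0, -1, 1, 50, 0.55]
    - [0, 0, 0, -1, 1, 100, 0.55]
    - [0, 0, 0, -60, 1, 150, 0.55]
    - [0, 0, 0, -100, 1, 170, 0.55]
    - [0, 0, 0, -100, 1, 170, 0.55]

```text
clock: 17.7
tool_pos: [0.4464, -0.0076, 0.3307]
orientation: [-179.7, -0.3, -21.3]
force: [0.8, 0.4, -0.4]
opening: 0.0394
```

Run:
```python
from h import *
p,q,o=look(("latch_knob","lid_handle","egg_cup_1","ramekin_dish"),"w3")
np.savez("w3.npz",**{k:q[k] for k in("rvec","tvec","intrinsics")})
s=ctrl.snapshot("side");t=ctrl.snapshot("top")
a=cv2.resize(s["pixels"][150:270,220:360],(400,343),interpolation=2)
b=cv2.resize(t["pixels"],(400,300))
w=cv2.resize(p["pixels"][0:300],(400,214))
can=np.zeros((600,800,3),np.uint8);can[:343,:400]=a;can[:300,400:]=b;can[343:557,:400]=w
cc=cv2.resize(t["pixels"][160:245,245:345],(353,300),interpolation=2);can[300:,400:753]=cc
cv2.imwrite("pics/fin.png",can)
```

```text
{'clock': 17.7, 'tool_pos': [0.446, -0.008, 0.331], 'orientation': [-179.715, -0.316, -21.294], 'force': [0.831, 0.409, -0.432], 'moment': [-0.11, -0.008, -0.016], 'opening': 0.039, 'joint_pos': [24.494, -5.209, -16.312, 0.028, -78.473, 134.208]}
latch_knob [0.5487, 0.0074, 0.1371] 0.58 [368.0, 130.0]
lid_handle [0.5186, -0.0608, 0.1305] 0.94 [359.0, 201.0]
lid_handle [0.55, 0.1359, 0.0403] 0.85 [315.0, 20.0]
lid_handle [0.3442, 0.0624, 0.0393] 0.58 [183.0, 144.0]
lid_handle [0.3621, -0.0704, 0.0425] 0.57 [237.0, 232.0]
egg_cup_1 [0.5484, 0.0088, 0.1409] 0.32 [369.0, 129.0]
```

View pics/fin.png

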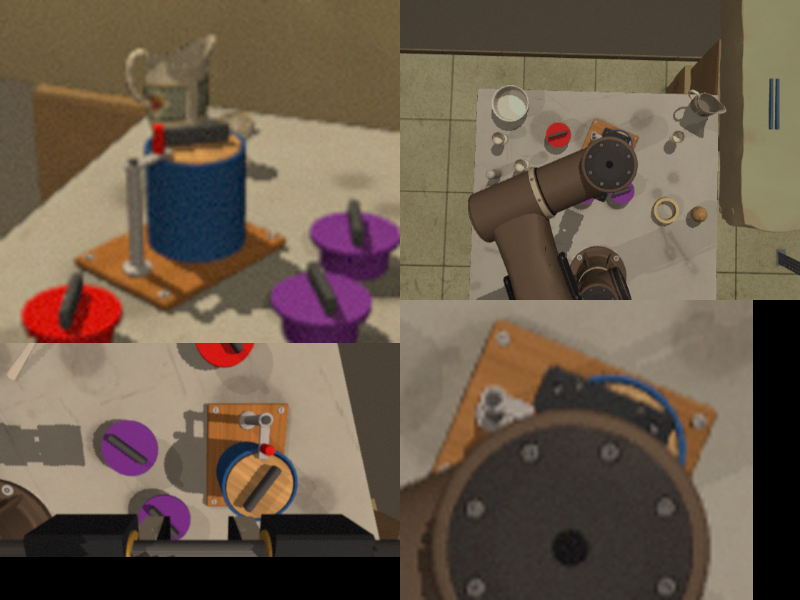

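The lid is flush and the latch arm lies over its edge, pointing at the axis. The cups and dish are untouched. I do one numeric check that the latch did not spring back, then hand in.

Run:
```python
from h import *
q=dict(np.load("w3.npz")); im=cv2.imread("pics/w3.png").astype(int)
m=(im[...,2]>110)&(im[...,1]<60)&(im[...,0]<60); m[:110]=0; m[200:]=0; m[:,:340]=0;m[:,420:]=0
yx=np.argwhere(m); c=yx.mean(0); print(len(yx),c)
k=ray(q,c[1],c[0],.158); d=k[:2]-[.559,.026]; print("knob",k.round(4),"r",np.linalg.norm(d),"ang",np.degrees(np.arctan2(d[1],d[0]))%360)
```

```text
167 [150.01197605 377.28143713]
knob [ 0.5465 -0.0101  0.158 ] r 0.03823977306880277 ang 250.89078235458504
```

```bash
python3 -c "
from plant import ctrl
print(ctrl.close_job())"
```

```text
the job is handed in; nothing more can be done
None
```

The lid is seated flush and the latch is swung over its edge to the stop. I handed the job in at about 18 s of the 58 s allowed, with the gripper open and clear of everything.

- **Lid:** I gripped the bar handle and turned it about 92° counter-clockwise under a light push of up to 9 N. The tool then dropped 2 mm and the push went to zero, so I released the grip and the lid fell. Afterwards the fingertips met the plate at z = 0.132 m, which is rim level, and the pictures show the rim standing all round it.
- **Latch:** I gripped the knob and took it round the arc until it was hard against the stop. A further 3 mm of command moved it only about 0.2 mm, with about 11 N of resistance. After release the last picture puts the arm at about 251°, where I expected the stop at 248.4°. That is within measurement error and shows no spring-back.
- **Other things:** I never approached the egg cups or the ramekin dish, and they look unmoved in the last top view. I did not measure them again, and the detector did not find them in the last wrist picture, where its only "egg cup" hit was the latch knob.

Earlier, the detector's knob position was off by up to 18 mm, so I used my own pixel measurement for the grasp.

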